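# Show the rings and hold the showcase open

## Task

Get the stall ready for a customer: slide the navy ring tray over the counter, without lifting it, into the middle of the cream show mat and let go of it; then raise the showcase's glazed lid and hold it open at about 45 degrees. The lid falls shut by itself, so finish still holding it there. Leave the other goods on the counter where they are.

Things in the scene. Friction and masses are not known exactly. Their poses are not given: they have to be found in the camera images.
- tray: Loose navy-blue ring tray, 130 mm (its x) by 100 mm (its y), walls 30 mm high, with rows of upright gold and silver rings fixed in it (tops 38 mm up); about 0.35 kg. Origin: centre of its underside, z up. Its long sides lie within 30 degrees of straight ahead. Stands on the smooth crimson counter.
- mat: Cream show mat, flat, 200 mm (its x) by 160 mm (its y), fixed, flush with the counter (nothing catches on it). Origin: its centre, on the counter. Tray and mat lie on the robot's right, 0.16 to 0.31 m apart, side by side; either may be the farther to the right.
- case: Fixed dark-wood showcase on the robot's left, 220 mm deep (its x) by 240 mm wide (its y), 55 mm high, dark inside with rows of rings; origin: centre of its underside; its x axis points from its front, where the lid's pull is, to its back, where the hinge is; y to its left, z up.
- case_lid (a joint): Opening angle of the showcase lid, rad: 0 shut (level), pi/4 is 45 degrees, stop at 1.3. Hinged at the case's rear top edge: the front edge with the pull rises and swings back, away from the robot. Lid 220 x 240 x 12 mm, clear pane in a dark-wood frame, 0.35 kg (up to 30 % more or less); no spring, hardly any friction: it falls shut from any angle.
- lid_grip (a point): Centre of the lid's brass pull: a horizontal barrel, 18 mm thick, 30 mm long along the case's y, flat ends, on a thin stem; 28 mm above the lid's top, 96 mm above the counter when shut, free on all sides. In the lid's frame it is 200 mm in front of the hinge and 40 mm above it. Pinched on its two ends it turns in the fingers as the lid rises. The point's axes turn with the lid.
- lid_hinge (a point): Middle of the lid's hinge axis, at the case's rear top edge 56 mm above the counter: 110 mm behind the case's centre. The axis runs along the case's y.
- ring_cone: White ceramic ring cone, 48 mm wide, 72 mm high; loose, to be left alone. Origin: underside centre.
- gift_box: Turquoise gift box 60 x 60 x 40 mm, loose, to be left alone. Origin: underside centre.
- bangle: Gold bangle lying flat, 68 mm across, 10 mm high, left of the showcase; loose, to be left alone. Origin: underside centre.
- loupe: Dark steel loupe, a disc 34 mm across and 24 mm high; loose, to be left alone. Origin: underside centre.
- wine_tray: Wine-red tray of rings, 120 by 150 by 25 mm, far right; loose, to be left alone. Origin: underside centre.
- card_box: Small brown cardboard box, 90 x 55 x 25 mm, left of the showcase; loose, to be left alone. Origin: underside centre.

How it is judged (in metres and radians):
On the way:
1. the tray rests in the middle of the mat, let go, while the lid is still shut (horizontal distance between tray and mat below 0.035 m and height (world z) of tray below 0.006 m and linear speed of tray below 0.02 m/s and contact force between tray and the arm below 0.1 N and contact force between tray and the fingers below 0.1 N and value of joint case_lid below 0.05 rad), for 0.2 s.
At the end, for the whole second after the job is handed in: The robot is still holding the lid, which stands still at 45 degrees, give or take 6 (0.68 to 0.89 rad), carried by the robot alone; the tray lies flat and untouched with its centre within 35 mm of the mat's centre; every other loose thing is within 30 mm of where it was (horizontal distance between tray and mat below 0.035 m and height (world z) of tray below 0.006 m and linear speed of tray below 0.02 m/s and contact force between tray and the arm below 0.1 N and contact force between tray and the fingers below 0.1 N and value of joint case_lid between 0.68 and 0.89 rad and velocity of joint case_lid between -0.1 and 0.1 rad/s and (contact force between case_lid and the fingers above 0.3 N or contact force between case_lid and the arm above 0.3 N) and distance of each of ring_cone, gift_box, bangle, loupe, wine_tray, card_box from where it was at the start of the episode below 0.03 m); the arm keeps its last pose, push and grip.
It fails at once if the tray is lifted off the counter or tipped (height (world z) of tray above 0.02 m or angle between tray's own z axis and vertical above 0.25 rad).
It fails at once if one of the other goods on the counter is shoved more than 30 mm or knocked over (distance of any of ring_cone, gift_box, bangle, loupe, wine_tray, card_box from where it was at the start of the episode above 0.03 m or angle between any of ring_cone, gift_box, bangle, loupe, wine_tray, card_box's own z axis and vertical above 0.5 rad).
It also fails if it takes over 61 s, if anything falls off the work surface, if the arm or the gripper's body presses on something with over 40 N, if the wrist force passes 120 N, or if a joint passes its speed limit or range.

## Robot

A 6-joint arm with a two-finger parallel gripper is mounted at the origin on the work surface. World frame = base frame: x ahead of the robot, y to its left, z up, the work surface at z = 0. Lengths are in m, angles in degrees, forces in N, time in s.
With the tool pointing down it reaches from about 0.35 to 0.875 m from the base axis. Payload 4.2 kg.
Tool frame: the origin (TCP) lies on the centre line of the jaws, within the pads' length; the fingertips stand 11 mm ahead of it and the grasp point (between the pads) lies 8 mm behind it (manip.nose_length is the distance from the TCP to the fingertips, in m); x points along the fingers, z is the direction in which the jaws open and shut, and the axes are right-handed (so a half turn about x gives the same grasp; the last joint's range is limited). The gripper opens to 87 mm and grips with 3 to 60 N. Pads are 19 mm wide; open, the fingers measure 117 mm over their backs; the gripper's body (75 mm by 190 mm) begins 51 mm behind the grasp point.
Start: joints at [-59.897, 22.042, 0.453, 0, -68.411, -14.817], TCP at [0.165, -0.603, 0.234] pointing down, gripper open.
Joint ranges: [-179.83, 179.83], [-69.29, 118.12], [-61.27, 80.66], [-181.25, 117.63], [-171.15, -9.14], [-177.46, 177.46]. Speed limits (degrees/s): [159.86, 159.86, 180, 180, 180, 180].

## Interface

Orientations are given as [roll, pitch, yaw] about the fixed x, y, z axes, in that order (R = Rz(yaw) Ry(pitch) Rx(roll)).
In Python, from rig import manip gives the robot as it stands. The module is installed in compiled form; this text tells all that it offers.
- The arm moves only by the tool send_rows, never from a script. Its argument "commands" is a list of rows, each an object with "xyz": the shift along the tool's x, y, z in mm, a list of three; "rot": the turn, a rotation vector about the tool's x, y, z in degrees, a list of three; "gripper": the opening, from -1 (shut) to 1 (fully open), so that 0 is half open. A call has 1 to 5 rows; each row shifts and turns the commanded pose from where the row before left it, along the tool's axes as they then stand; what a row does not reach is not made up. A row lasts 1/10 s, in which the tool goes at most 50 mm and 8.59 degrees, less where a joint would pass 70% of its speed; a pose out of reach is approached as far as the arm can. A call with a gripper value outside its range is refused whole. The fingers move at their own pace and stop on an object; "squeeze" is the grip in N (left out, the last holds). Time passes only in rows, so rows that do not move let the fingers close. It gives the time, the measured TCP pose, the force and the opening at its end, in the units of the state.
- manip.get_obs(): the state, without advancing time (a new reading comes with each control period).
- manip.camera(name): name is "scene" or "top"; returns a dict with "color" (480x640x3 uint8, red, green, blue), "K" (3x3 intrinsics, pixels), "extrinsics" (4x4, takes a point from world to camera coordinates). Camera axes: x right, y down, z forward; pixel columns grow to the right and rows downward; lengths in m; the calibration is good to about 2 mm. A picture is of the moment at which its call begins. There is no depth.
- manip.hand_in(): hands the job in, once; it reports no verdict.
The state is a dict: "time": time; "joint_positions": joint angles; "joint_velocities": joint speeds; "joint_efforts": joint torques, N m; "tool_pos": TCP position; "tcp_rot": TCP orientation; "ft_force": force on the tool from outside, world axes, zero at the start; "ft_torque": the same for the moment, N m; "width": finger opening in m.
Only numpy, scipy, OpenCV 4.12 (cv2) and the standard library are available. Lean on these libraries where they do the work, as an engineer would, in place of code of your own. Each camera call takes 0.05 s, during which the arm holds its last target.

## Working session

There is one attempt and no reset: what is moved stays moved. The work goes in short steps, Python scripts to look and compute and a tool call to move; the robot and the scene stay as the last step left them, time stands still between calls to the robot, and variables do not carry over. Pictures are saved under pics/ and viewed, and the job is handed in when it is done.

Besides the shell and the picture viewer there is one more tool, called after "Emit:" in YAML: its name, and indented under it one key for each argument. send_rows: Moves the arm, as the interface text tells. Its arguments: {"type":"object","properties":{"commands":{"type":"array"},"squeeze":{"type":"number"}},"required":["commands"]}

```bash
mkdir -p pics; python3 - <<'E'
from rig import manip
import cv2,json,numpy as np
for n in("scene","top"):
    c=manip.camera(n); cv2.imwrite(f"pics/{n}0.png",c["color"][:,:,::-1]); print(n,np.array(c["K"]).tolist(),np.round(c["extrinsics"],4).tolist())
print(manip.get_obs(), manip.nose_length)
E
```

```text
scene [[488.9601770223565, 0.0, 324.88455470851613], [0.0, 488.9601770223565, 228.3493764657166], [0.0, 0.0, 1.0]] [[-0.764, 0.6451, 0.0115, 0.4444], [0.4282, 0.5204, -0.7388, -0.1791], [-0.4826, -0.5595, -0.6738, 1.6864], [0.0, 0.0, 0.0, 1.0]]
top [[546.6757951165407, 0.0, 317.25592481945125], [0.0, 546.6757951165407, 235.87227116679182], [0.0, 0.0, 1.0]] [[-0.03, -0.9995, 0.0039, -0.0093], [-0.9961, 0.0295, -0.0834, 0.5939], [0.0833, -0.0064, -0.9965, 1.7311], [0.0, 0.0, 0.0, 1.0]]
{'time': 0.1, 'joint_positions': array([-5.98969249e+01,  2.20869751e+01,  3.88489492e-01, -2.38630593e-02,
       -6.84114002e+01, -1.48160865e+01]), 'joint_velocities': array([-0.0830255 , -0.02810086,  0.10921281,  0.11200577, -0.04212577,
        0.02348602]), 'joint_efforts': array([-2.91187534e-04, -3.91690385e+01,  1.87935287e+01,  4.23192590e+00,
        1.34368622e-02, -7.24729921e-05]), 'tool_pos': array([ 0.16465776, -0.60239399,  0.23257223]), 'tcp_rot': array([  3.40857628,  89.88789797, 108.68676342]), 'ft_force': array([ 0.61619353,  0.24601784, -0.25077267]), 'ft_torque': array([ 0.03143829, -0.04980029, -0.02944757]), 'width': 0.08730695764642883} 0.011
```

View pics/top0.png

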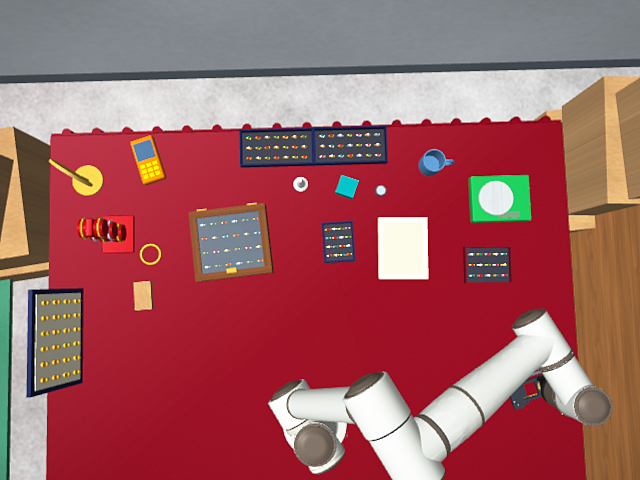

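View pics/scene0.png

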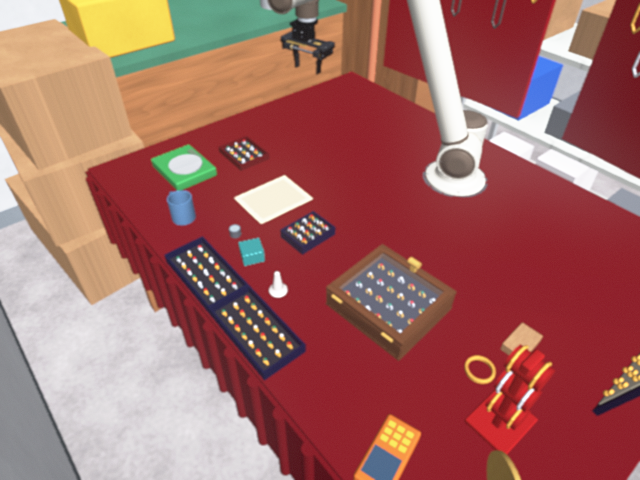

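The top view shows the navy tray at about (338,242), the mat at (403,248), the case at (231,242) with its pull at (231,270). The mat lies to the right of the tray, with the wine tray beyond it. I'll measure these now.

```bash
cat > h.py <<'E'
import numpy as np,cv2
from rig import manip
def ray(c,u,v,z):
    K=np.array(c["K"]);E=np.array(c["extrinsics"]);R=E[:3,:3];t=E[:3,3]
    o=-R.T@t; d=R.T@np.linalg.inv(K)@np.array([u,v,1.]); return o+d*(z-o[2])/d[2]
def proj(c,p):
    K=np.array(c["K"]);E=np.array(c["extrinsics"]);q=K@(E[:3,:3]@np.array(p)+E[:3,3]);return q[:2]/q[2]
def up(c,x0,y0,x1,y1,s,f):
    im=c["color"][y0:y1,x0:x1,::-1]; cv2.imwrite(f,cv2.resize(im,None,fx=s,fy=s,interpolation=cv2.INTER_CUBIC))
E
python3 - <<'E'
from h import *
c=manip.camera("top"); im=c["color"].astype(int)
r,g,b=im[...,0],im[...,1],im[...,2]
up(c,180,195,440,290,3,"pics/topz.png")
s=manip.camera("scene"); up(s,210,160,470,360,3,"pics/scz.png")
up(c,280,150,440,290,5,"pics/topr.png")
def comp(m,x0,y0,x1,y1):
    mm=np.zeros(m.shape,np.uint8); mm[y0:y1,x0:x1]=m[y0:y1,x0:x1]
    mm=cv2.morphologyEx(mm,cv2.MORPH_CLOSE,np.ones((3,3)))
    n,l,st,ce=cv2.connectedComponentsWithStats(mm); k=1+np.argmax(st[1:,4]); 
    cs,_=cv2.findContours((l==k).astype(np.uint8),cv2.RETR_EXTERNAL,cv2.CHAIN_APPROX_NONE)
    return max(cs,key=len)[:,0,:]
def rect(ct,z):
    h=cv2.convexHull(ct.astype(np.int32))[:,0]
    P=np.array([ray(c,u,v,z)[:2] for u,v in h],np.float32)
    return cv2.minAreaRect(P)
print("mat",rect(comp((r>200)&(g>190),370,205,440,290),0))
t=comp(~((r>90)&(g<60)&(b<70)),315,212,365,272)
print("tray z.03",rect(t,.03), "z0",rect(t,0))
t=comp(~((r>90)&(g<45)&(b<70)),180,195,282,290)
print("case z.068",rect(t,.068))
for n,(x0,y0,x1,y1),z in [("cone",(288,172,312,196),.02),("gift",(332,172,362,200),.04),("loupe",(372,182,390,198),.024),("wine",(455,240,520,290),.025)]:
    print(n,rect(comp(~((r>90)&(g<45)&(b<70)),x0,y0,x1,y1),z))
E
```

```text
mat ((0.5497070550918579, -0.30352136492729187), (0.15998120605945587, 0.20029938220977783), 87.7518310546875)
tray z.03 ((0.5733217000961304, -0.09343317151069641), (0.13127174973487854, 0.1007261648774147), 2.1020216941833496) z0 ((0.5754919648170471, -0.09476973861455917), (0.13352903723716736, 0.10245824605226517), 2.1020352840423584)
case z.068 ((0.5814926624298096, 0.24546270072460175), (0.22801128029823303, 0.24793782830238342), 5.2143449783325195)
cone ((0.7643190622329712, 0.023915912955999374), (0.045463208109140396, 0.04598548635840416), 88.3728256225586)
gift ((0.7476484179496765, -0.12418864667415619), (0.0628867968916893, 0.0677749291062355), 69.69627380371094)
loupe ((0.7363173961639404, -0.23611605167388916), (0.03576113283634186, 0.03272122144699097), 88.3193359375)
wine ((0.48386725783348083, -0.5660400390625), (0.1469321846961975, 0.1087246760725975), 88.29701232910156)
```

View pics/topz.png

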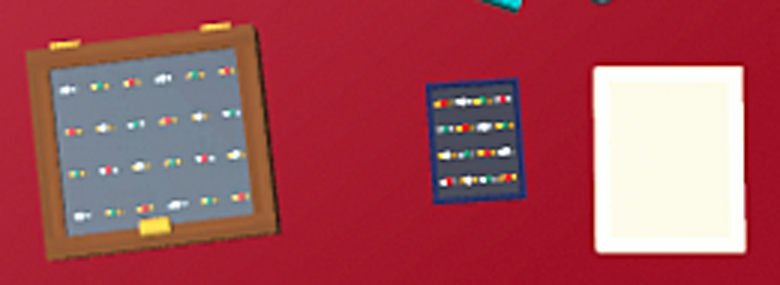

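View pics/scz.png

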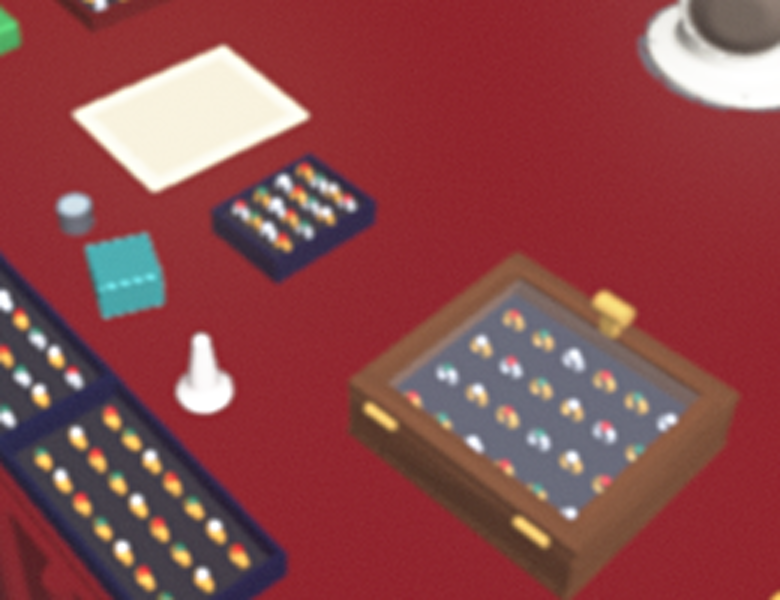

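Emit:
send_rows:
  commands:
    - {"xyz":[0,0,0],"rot":[-8.5,0,0],"gripper":1}
    - {"xyz":[0,0,0],"rot":[-8.5,0,0],"gripper":1}
    - {"xyz":[0,0,0],"rot":[-8.5,0,0],"gripper":1}
    - {"xyz":[0,0,0],"rot":[-8.5,0,0],"gripper":1}
    - {"xyz":[0,0,0],"rot":[-8.5,0,0],"gripper":1}

```text
time: 0.7
tool_pos: [0.1648, -0.6027, 0.2332]
tcp_rot: [-41.7, 90.0, 106.4]
ft_force: [0.9, -0.2, -0.2]
width: 0.087
```

Emit:
send_rows:
  commands:
    - {"xyz":[0,0,0],"rot":[-8.5,0,0],"gripper":1}
    - {"xyz":[0,0,0],"rot":[-8.5,0,0],"gripper":1}
    - {"xyz":[0,0,0],"rot":[-8.5,0,0],"gripper":1}
    - {"xyz":[0,0,0],"rot":[-8.5,0,0],"gripper":1}

```text
time: 1.1
tool_pos: [0.1647, -0.6027, 0.2332]
tcp_rot: [-77.9, 90.0, 104.3]
ft_force: [0.0, 0.1, 0.1]
width: 0.0869
```

```bash
cat >> h.py <<'E'
from scipy.spatial.transform import Rotation as Ro
def cur():
    o=manip.get_obs(); return o,np.array(o["tool_pos"]),Ro.from_euler("xyz",o["tcp_rot"],degrees=True)
def delta(p,yaw):
    o,t,R=cur(); T=Ro.from_euler("z",yaw,degrees=True)*Ro.from_euler("y",90,degrees=True)
    print("t",o["time"],"tcp",t.round(4),"rpy",np.round(o["tcp_rot"],2),"F",np.round(o["ft_force"],2),"w",round(o["width"],4),"J",np.round(o["joint_positions"],1))
    print("axes z",R.as_matrix()[:,2].round(3),"rv",(R.inv()*T).as_rotvec(degrees=True).round(2),"shift mm (tool axes now)",(R.inv().apply(np.array(p)-t)*1000).round(1))
E
python3 - <<'E'
from h import *
delta([.5704,-.0134,.20],182.1)
E
```

```text
t 1.1 tcp [ 0.1647 -0.6027  0.2332] rpy [-77.86  89.96 104.28] F [0.   0.15 0.11] w 0.0869 J [-59.9  22.1   0.4  -0.  -68.4  62. ]
axes z [-0.999 -0.037  0.   ] rv [0.03 0.01 0.04] shift mm (tool axes now) [  33.5 -573.8 -427.3]
```

Emit:
send_rows:
  commands:
    - {"xyz":[2,-38,-28.5],"rot":[0,0,0],"gripper":1}
    - {"xyz":[2,-38,-28.5],"rot":[0,0,0],"gripper":1}
    - {"xyz":[2,-38,-28.5],"rot":[0,0,0],"gripper":1}
    - {"xyz":[2,-38,-28.5],"rot":[0,0,0],"gripper":1}
    - {"xyz":[2,-38,-28.5],"rot":[0,0,0],"gripper":1}

```text
time: 1.6
tool_pos: [0.3019, -0.4068, 0.2234]
tcp_rot: [-178.3, 90.0, 3.5]
ft_force: [1.3, -0.3, 0.7]
width: 0.0871
```

Emit:
send_rows:
  commands:
    - {"xyz":[2,-38,-28.5],"rot":[0,0,0],"gripper":1}
    - {"xyz":[2,-38,-28.5],"rot":[0,0,0],"gripper":1}
    - {"xyz":[2,-38,-28.5],"rot":[0,0,0],"gripper":1}
    - {"xyz":[2,-38,-28.5],"rot":[0,0,0],"gripper":1}
    - {"xyz":[2,-38,-28.5],"rot":[0,0,0],"gripper":1}

```text
time: 2.1
tool_pos: [0.4385, -0.2123, 0.2137]
tcp_rot: [174.6, 90.0, -3.6]
ft_force: [-0.2, -0.0, 0.1]
width: 0.0872
```

Emit:
send_rows:
  commands:
    - {"xyz":[2,-38,-28.5],"rot":[0,0,0],"gripper":1}
    - {"xyz":[2,-38,-28.5],"rot":[0,0,0],"gripper":1}
    - {"xyz":[2,-38,-28.5],"rot":[0,0,0],"gripper":1}
    - {"xyz":[2,-38,-28.5],"rot":[0,0,0],"gripper":1}
    - {"xyz":[2,-38,-28.5],"rot":[0,0,0],"gripper":1}

```text
time: 2.6
tool_pos: [0.575, -0.0179, 0.2035]
tcp_rot: [3.3, 90.0, -174.9]
ft_force: [0.8, -1.0, 0.8]
width: 0.0867
```

Emit:
send_rows:
  commands:
    - {"xyz":[0,0,0],"rot":[0,0,0],"gripper":1}
    - {"xyz":[0,0,0],"rot":[0,0,0],"gripper":1}

```text
time: 2.8
tool_pos: [0.5744, -0.0188, 0.2028]
tcp_rot: [6.3, 89.9, -171.9]
ft_force: [0.1, -0.7, -0.7]
width: 0.087
```

```bash
python3 - <<'E'
from h import *
delta([.5704,-.0134,.021],182.1)
E
```

```text
t 2.8 tcp [ 0.5744 -0.0188  0.2028] rpy [   6.26   89.91 -171.86] F [ 0.15 -0.69 -0.71] w 0.087 J [ 14.3  18.6  -9.4  -0.  -62.1 -12.4]
axes z [-0.999 -0.033  0.002] rv [-0.21  0.09 -0.01] shift mm (tool axes now) [181.8  -5.5   3.5]
```

Emit:
send_rows:
  commands:
    - {"xyz":[35,-3,2],"rot":[0,0,0],"gripper":1}
    - {"xyz":[40,-3,2],"rot":[0,0,0],"gripper":1}
    - {"xyz":[40,0,0],"rot":[0,0,0],"gripper":1}
    - {"xyz":[35,0,0],"rot":[0,0,0],"gripper":1}
    - {"xyz":[20,0,0],"rot":[0,0,0],"gripper":1}

```text
time: 3.3
tool_pos: [0.5675, -0.0156, 0.031]
tcp_rot: [7.7, 89.7, -170.7]
ft_force: [-0.1, -0.3, 0.3]
width: 0.0871
```

Emit:
send_rows:
  commands:
    - {"xyz":[11,0,0],"rot":[0,0,0],"gripper":1}
    - {"xyz":[0,0,0],"rot":[0,0,0],"gripper":1}

```text
time: 3.5
tool_pos: [0.569, -0.015, 0.0215]
tcp_rot: [11.8, 89.8, -166.4]
ft_force: [0.2, 0.6, -0.2]
width: 0.0871
```

```bash
python3 - <<'E'
from h import *
delta([.5704,-.0134,.021],182.1)
c=manip.camera("top"); up(c,280,190,440,290,5,"pics/a1.png")
E
```

```text
t 3.5 tcp [ 0.569  -0.015   0.0215] rpy [  11.84   89.83 -166.45] F [ 0.24  0.58 -0.19] w 0.0871 J [ 14.8  30.4 -21.3  -0.  -38.5 -13.1]
axes z [-1.    -0.03   0.003] rv [-0.39  0.16 -0.03] shift mm (tool axes now) [ 0.5 -1.6 -1.5]
```

View pics/a1.png

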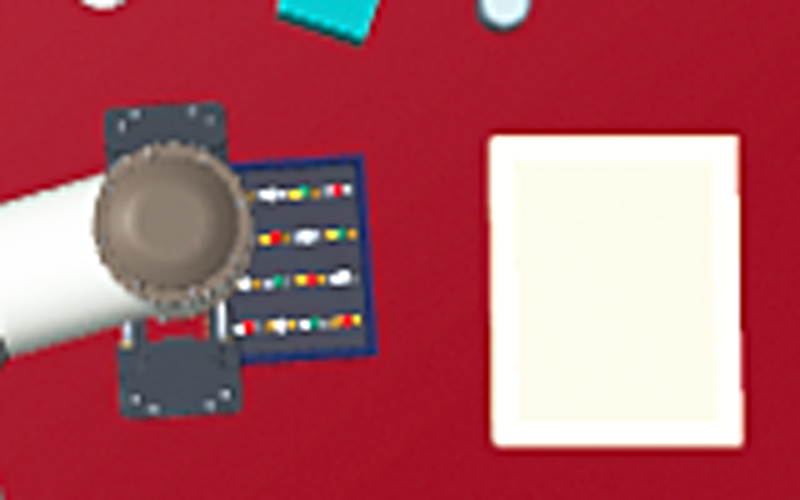

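Emit:
send_rows:
  commands:
    - {"xyz":[0,8,-1],"rot":[0,0,0],"gripper":1}
    - {"xyz":[0,6,-1],"rot":[0,0,0],"gripper":1}
    - {"xyz":[0,4,0],"rot":[0,0,0],"gripper":1}
    - {"xyz":[0,5,0],"rot":[0,0,0],"gripper":1}
    - {"xyz":[0,7,0],"rot":[0.8,0,0],"gripper":1}

```text
time: 4.05
tool_pos: [0.5742, -0.0437, 0.0235]
tcp_rot: [-167.5, 89.8, 13.5]
ft_force: [0.3, 4.0, 2.1]
width: 0.0872
```

Emit:
send_rows:
  commands:
    - {"xyz":[0,8,0],"rot":[0.8,0,0],"gripper":1}
    - {"xyz":[0,9,0],"rot":[0.8,0,0],"gripper":1}
    - {"xyz":[0,9,0],"rot":[0.8,0,0],"gripper":1}
    - {"xyz":[0,9,0],"rot":[0.8,0,0],"gripper":1}
    - {"xyz":[0,9,0],"rot":[0.8,0,0],"gripper":1}

```text
time: 4.55
tool_pos: [0.5725, -0.0887, 0.0225]
tcp_rot: [4.1, 90.0, -179.0]
ft_force: [0.8, 2.8, 2.5]
width: 0.087
```

Emit:
send_rows:
  commands:
    - {"xyz":[0,9,0],"rot":[0.8,0,0],"gripper":1}
    - {"xyz":[0,9,0],"rot":[0.8,0,0],"gripper":1}
    - {"xyz":[0,9,0],"rot":[0.8,0,0],"gripper":1}
    - {"xyz":[0,9,0],"rot":[0.8,0,0],"gripper":1}
    - {"xyz":[0,4,0],"rot":[0,0,0],"gripper":1}

```text
time: 5.05
tool_pos: [0.5691, -0.1287, 0.0224]
tcp_rot: [4.8, 90.0, 178.5]
ft_force: [1.7, 3.4, 2.0]
width: 0.0875
```

```bash
python3 - <<'E'
from h import *
delta([.5704,-.2434,.021],174)
c=manip.camera("top"); up(c,280,190,440,290,5,"pics/a2.png")
E
```

```text
t 5.05 tcp [ 0.5691 -0.1287  0.0224] rpy [  4.83  89.96 178.53] F [1.66 3.43 2.02] w 0.0875 J [  3.2  31.3 -19.3  -0.  -39.5  -9.4]
axes z [-0.994  0.11   0.001] rv [-0.3   0.04 -0.  ] shift mm (tool axes now) [  1.4 113.9 -13.9]
```

View pics/a2.png

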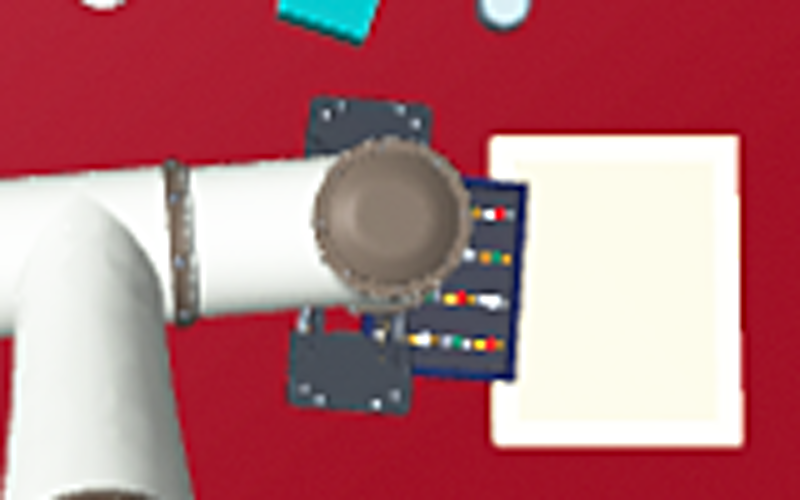

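```bash
python3 - <<'E'
from h import *
c=manip.camera("top")
a=ray(c,280+526/5,190+182/5,.03)[:2];b=ray(c,280+513/5,190+380/5,.03)[:2]
m=(a+b)/2; d=(a-b)/np.linalg.norm(a-b); n=np.array([d[1],-d[0]])  # outward (-y)
if n[1]>0:n=-n
ce=m-n*.05; print(a,b,np.linalg.norm(a-b),"yaw",np.degrees(np.arctan2(d[1],d[0])),"centre",ce)
e=np.array([.5497,-.3035])-ce
o,t,R=cur(); print(e, "tool",R.inv().apply([*e,0])*1000, "tcp-centre tool",R.inv().apply([*(ce-t[:2]),0])*1000)
E
```

```text
[ 0.61692082 -0.24579369] [ 0.49033942 -0.23238232] 0.12728988375774408 yaw -6.047957316875187 centre [ 0.55889816 -0.1893663 ]
[-0.00919816 -0.1141337 ] tool [ 5.55146185e-02  1.14454999e+02 -3.34037200e+00] tcp-centre tool [3.81967547e-02 6.13157350e+01 3.02699458e+00]
```

Emit:
send_rows:
  commands:
    - {"xyz":[0,6,0],"rot":[0,0,0],"gripper":1}
    - {"xyz":[0,9,0],"rot":[0,0,0],"gripper":1}
    - {"xyz":[0,9,0],"rot":[0,0,0],"gripper":1}
    - {"xyz":[0,9,0],"rot":[0,0,0],"gripper":1}
    - {"xyz":[0,9,0],"rot":[0,0,0],"gripper":1}

```text
time: 5.65
tool_pos: [0.5645, -0.1704, 0.0223]
tcp_rot: [0.9, 90.0, 174.6]
ft_force: [0.5, 1.0, -1.3]
width: 0.0869
```

Emit:
send_rows:
  commands:
    - {"xyz":[0,9,0],"rot":[0,0,0],"gripper":1}
    - {"xyz":[0,9,0],"rot":[0,0,0],"gripper":1}
    - {"xyz":[0,9,0],"rot":[0,0,0],"gripper":1}
    - {"xyz":[0,9,0],"rot":[0,0,0],"gripper":1}
    - {"xyz":[0,9,0],"rot":[0,0,0],"gripper":1}

```text
time: 6.15
tool_pos: [0.5599, -0.215, 0.0225]
tcp_rot: [4.5, 90.0, 178.2]
ft_force: [0.0, 1.4, -1.1]
width: 0.0868
```

Emit:
send_rows:
  commands:
    - {"xyz":[0,9,0],"rot":[0,0,0],"gripper":1}
    - {"xyz":[0,7,0],"rot":[0,0,0],"gripper":1}
    - {"xyz":[0,4,0],"rot":[0,0,0],"gripper":1}
    - {"xyz":[0,2,0],"rot":[0,0,0],"gripper":1}
    - {"xyz":[0,0,0],"rot":[0,0,0],"gripper":1}

```text
time: 6.65
tool_pos: [0.5578, -0.2365, 0.0227]
tcp_rot: [135.9, 90.0, -50.3]
ft_force: [-0.3, -0.3, 1.6]
width: 0.0867
```

```bash
python3 - <<'E'
from h import *
delta([.5497,-.2434,.021],174)
c=manip.camera("top"); up(c,320,190,480,290,5,"pics/a3.png")
E
```

```text
t 6.65 tcp [ 0.5578 -0.2365  0.0227] rpy [135.94  89.97 -50.27] F [-0.26 -0.29  1.63] w 0.0867 J [ -7.7  32.8 -15.9   0.  -41.2   1.4]
axes z [-0.994  0.108 -0.   ] rv [-0.21 -0.02 -0.02] shift mm (tool axes now) [1.7 7.8 7.3]
```

View pics/a3.png

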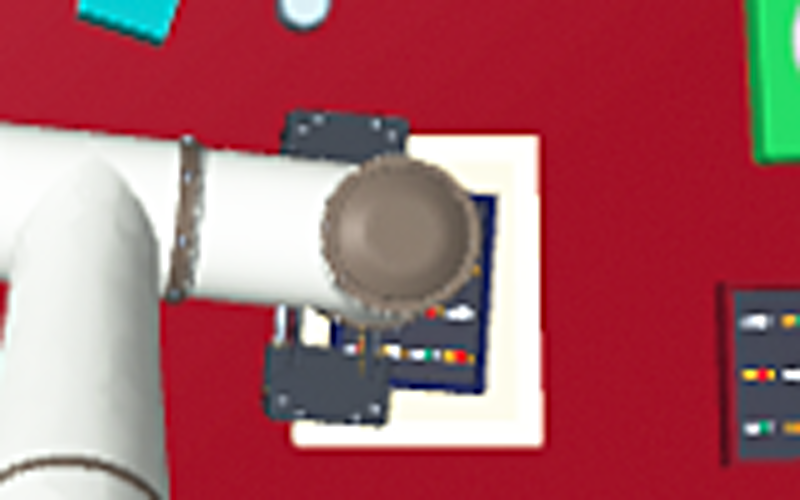

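```bash
cat > tr.py <<'E'
from h import *
import sys
x0,y0,u1,v1,u2,v2=map(float,sys.argv[1:])
c=manip.camera("top")
a=ray(c,x0+u1/5,y0+v1/5,.03)[:2];b=ray(c,x0+u2/5,y0+v2/5,.03)[:2]
m=(a+b)/2; d=(a-b)/np.linalg.norm(a-b); n=np.array([d[1],-d[0]])
ce=m-n*.05; print(np.linalg.norm(a-b),"centre",ce)
e=np.array([.5497,-.3035])-ce
o,t,R=cur(); print(e, "tool",R.inv().apply([*e,0])*1000)
E
python3 tr.py 320 190 496 195 484 392
```

```text
0.12658614660757148 centre [ 0.54767413 -0.29812367]
[ 0.00202587 -0.00537633] tool [ 3.10587935e-03  5.12668015e+00 -2.59350622e+00]
```

Tray is within 6 mm of the mat's centre. Backing off and rising.

Emit:
send_rows:
  commands:
    - {"xyz":[0,-8,0],"rot":[0,0,0],"gripper":1}
    - {"xyz":[0,-15,0],"rot":[0,0,0],"gripper":1}
    - {"xyz":[-20,-20,0],"rot":[0,0,0],"gripper":1}
    - {"xyz":[-40,0,0],"rot":[0,0,0],"gripper":1}
    - {"xyz":[-45,0,0],"rot":[0,0,0],"gripper":1}

```text
time: 7.25
tool_pos: [0.5615, -0.1912, 0.1274]
tcp_rot: [0.4, 89.8, 174.3]
ft_force: [1.6, -0.3, 0.3]
width: 0.0871
```

Emit:
send_rows:
  commands:
    - {"xyz":[-45,-20,0],"rot":[0,0,0],"gripper":1}
    - {"xyz":[-20,-40,0],"rot":[0,0,0],"gripper":1}
    - {"xyz":[0,-40,0],"rot":[0,0,0],"gripper":1}
    - {"xyz":[0,0,0],"rot":[0,0,0],"gripper":1}

```text
time: 7.65
tool_pos: [0.5739, -0.089, 0.194]
tcp_rot: [-154.9, 89.8, 19.2]
ft_force: [-0.5, -1.2, -0.1]
width: 0.0869
```

```bash
python3 - <<'E'
from h import *
delta([.5497,-.2434,.2],174)
c=manip.camera("top"); s=manip.camera("scene"); cv2.imwrite("pics/b1.png",c["color"][:,:,::-1])
up(c,215,250,255,290,15,"pics/bt.png"); up(s,390,240,450,290,12,"pics/bs.png")
im=c["color"].astype(int)
r,g,b=im[...,0],im[...,1],im[...,2]
m=((b-r>10)|((r<90)&(g<90)))
mm=np.zeros(m.shape,np.uint8); mm[205:285,370:435]=m[205:285,370:435]
mm=cv2.morphologyEx(mm,cv2.MORPH_CLOSE,np.ones((5,5)))
P=np.array([ray(c,u,v,.03)[:2] for v,u in np.argwhere(mm)],np.float32); print("tray",cv2.minAreaRect(P))
E
```

```text
t 7.65 tcp [ 0.5739 -0.089   0.194 ] rpy [-154.87   89.81   19.25] F [-0.55 -1.16 -0.12] w 0.0869 J [  7.1  19.5  -9.4  -0.  -60.9 -13. ]
axes z [-0.995  0.103 -0.003] rv [ 0.12 -0.18  0.08] shift mm (tool axes now) [ -6.3 156.    8.3]
tray ((0.5484457612037659, -0.2963404953479767), (0.10012920200824738, 0.1277802586555481), 83.71915435791016)
```

View pics/b1.png

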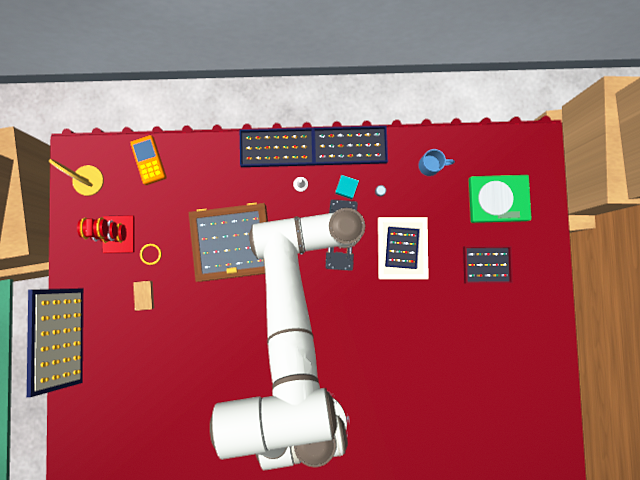

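View pics/bt.png

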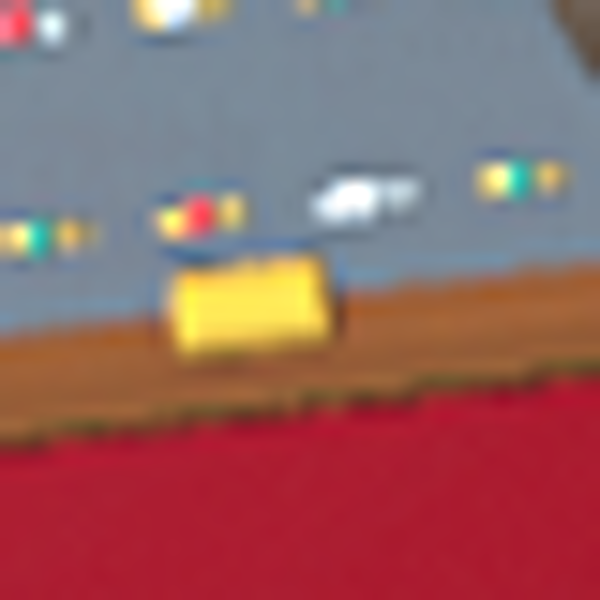

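View pics/bs.png

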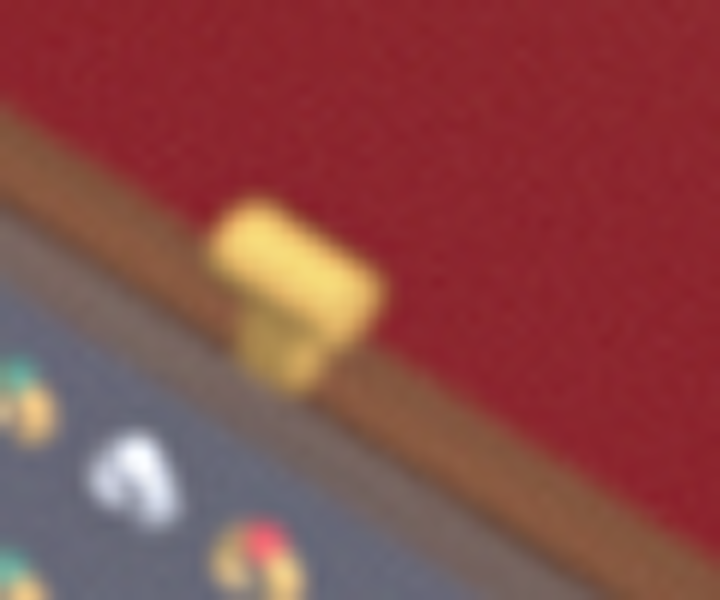

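```bash
python3 - <<'E'
from h import *
c=manip.camera("top"); s=manip.camera("scene")
P=[np.array(q["K"])@np.array(q["extrinsics"])[:3] for q in(c,s)]
pt=np.array([215+250/15,250+306/15])-.5+.5/15; ps=np.array([390+297/12,240+275/12])-.5
X=cv2.triangulatePoints(*P,pt.reshape(2,1),ps.reshape(2,1)).ravel();X=X[:3]/X[3];print("tri",X)
print("top@.096",ray(c,*pt,.096),"scene@.096",ray(s,*ps,.096))
# case fit from pull
g=ray(c,*pt,.096)
for yaw in(5.2,):
    cx=np.array([np.cos(np.radians(yaw)),np.sin(np.radians(yaw)),0]);print("case centre",g+cx*.09,"hinge",g+cx*.2)
    G=ray(c,*pt,.096); cy=np.array([-cx[1],cx[0],0])
    im=c["color"][:,:,::-1].copy(); H=G+cx*.2
    im=cv2.resize(im[195:290,180:290],None,fx=6,fy=6)
    im2=cv2.resize(s["color"][220:370,300:480,::-1].copy(),None,fx=4,fy=4)
    for a in(0,-.22):
        for b in(-.12,.12):
            q=H+cx*a+cy*b; q[2]=.068
            u=(proj(c,q)-[180,195])*6+3;cv2.circle(im,tuple(int(i) for i in u),3,(0,255,0),1)
            u=(proj(s,q)-[300,220])*4+2;cv2.circle(im2,tuple(int(i) for i in u),3,(0,255,0),1)
    cv2.imwrite("pics/fit.png",im);cv2.imwrite("pics/fit2.png",im2)
E
```

```text
tri [0.48973348 0.24151707 0.09355802]
top@.096 [0.49052741 0.24012086 0.096     ] scene@.096 [0.49052375 0.24403016 0.096     ]
case centre [0.58015701 0.24827779 0.096     ] hinge [0.68970429 0.25824738 0.096     ]
```

View pics/fit.png

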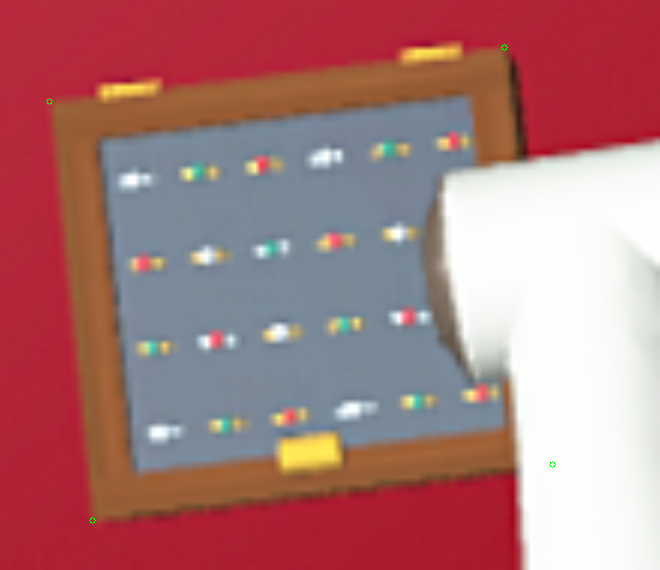

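View pics/fit2.png

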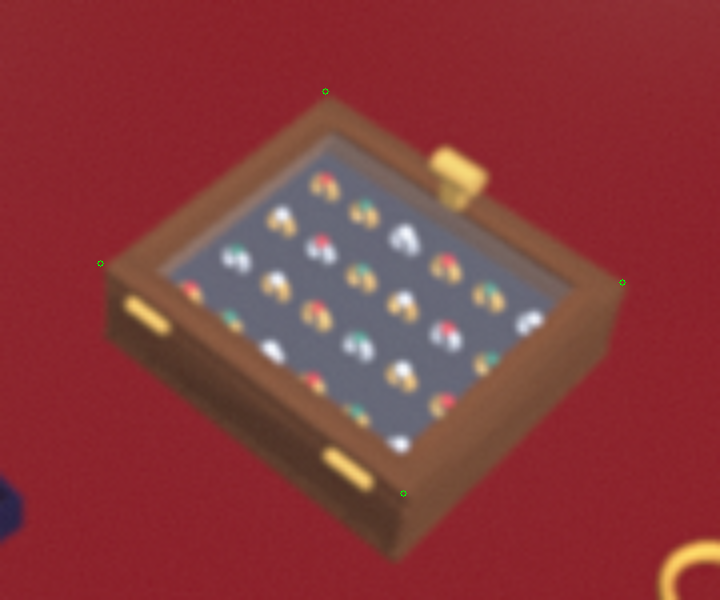

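Emit:
send_rows:
  commands:
    - {"xyz":[0,0,0],"rot":[8.5,0,0],"gripper":1}
    - {"xyz":[0,0,0],"rot":[8.5,0,0],"gripper":1}
    - {"xyz":[0,0,0],"rot":[8.5,0,0],"gripper":1}
    - {"xyz":[0,0,0],"rot":[8.5,0,0],"gripper":1}
    - {"xyz":[0,0,0],"rot":[8.5,0,0],"gripper":1}

```text
time: 8.35
tool_pos: [0.5728, -0.095, 0.1919]
tcp_rot: [58.9, 89.9, -170.3]
ft_force: [-0.4, -0.7, -0.2]
width: 0.0871
```

Emit:
send_rows:
  commands:
    - {"xyz":[0,0,0],"rot":[8.5,0,0],"gripper":1}
    - {"xyz":[0,0,0],"rot":[8.5,0,0],"gripper":1}
    - {"xyz":[0,0,0],"rot":[8.5,0,0],"gripper":1}
    - {"xyz":[0,0,0],"rot":[8.5,0,0],"gripper":1}
    - {"xyz":[0,0,0],"rot":[2.4,0,0],"gripper":1}

```text
time: 8.85
tool_pos: [0.5728, -0.095, 0.1919]
tcp_rot: [95.3, 89.9, -170.2]
ft_force: [-0.2, 0.4, -0.1]
width: 0.0871
```

```bash
python3 - <<'E'
from h import *
delta([.490,.242,.185],95.2)
E
```

```text
t 8.85 tcp [ 0.5728 -0.095   0.1919] rpy [  95.27   89.93 -170.16] F [-0.23  0.45 -0.06] w 0.0871 J [  6.6  19.7  -9.5   0.  -61.  -92. ]
axes z [-0.08   0.997 -0.   ] rv [-0.62 -0.01 -0.07] shift mm (tool axes now) [  7.   55.6 342.5]
```

Emit:
send_rows:
  commands:
    - {"xyz":[1,6,38],"rot":[-0.1,0,0],"gripper":1}
    - {"xyz":[1,6,38],"rot":[-0.1,0,0],"gripper":1}
    - {"xyz":[1,6,38],"rot":[-0.1,0,0],"gripper":1}
    - {"xyz":[1,6,38],"rot":[-0.1,0,0],"gripper":1}
    - {"xyz":[1,6,38],"rot":[-0.1,0,0],"gripper":1}

```text
time: 9.35
tool_pos: [0.526, 0.0929, 0.1871]
tcp_rot: [125.8, 90.0, -138.9]
ft_force: [0.7, 0.5, -0.3]
width: 0.0872
```

Emit:
send_rows:
  commands:
    - {"xyz":[1,6,38],"rot":[-0.1,0,0],"gripper":1}
    - {"xyz":[0,6,38],"rot":[0,0,0],"gripper":1}
    - {"xyz":[0,6,38],"rot":[0,0,0],"gripper":1}
    - {"xyz":[0,7,38],"rot":[0,0,0],"gripper":1}
    - {"xyz":[0,0,0],"rot":[0,0,0],"gripper":1}

```text
time: 9.85
tool_pos: [0.4867, 0.2443, 0.1861]
tcp_rot: [-49.9, 90.0, 45.7]
ft_force: [0.9, -0.5, 0.4]
width: 0.0871
```

```bash
python3 - <<'E'
from h import *
delta([.490,.242,.088],95.2)
s=manip.camera("scene"); up(s,300,180,500,330,4,"pics/d1.png")
E
```

```text
t 9.85 tcp [0.4867 0.2443 0.1861] rpy [-49.92  89.99  45.74] F [ 0.87 -0.48  0.45] w 0.0871 J [  43.7   16.6  -15.    -0.   -58.5 -128. ]
axes z [-0.099  0.995  0.   ] rv [0.46 0.01 0.01] shift mm (tool axes now) [98.1 -3.  -2.6]
```

View pics/d1.png

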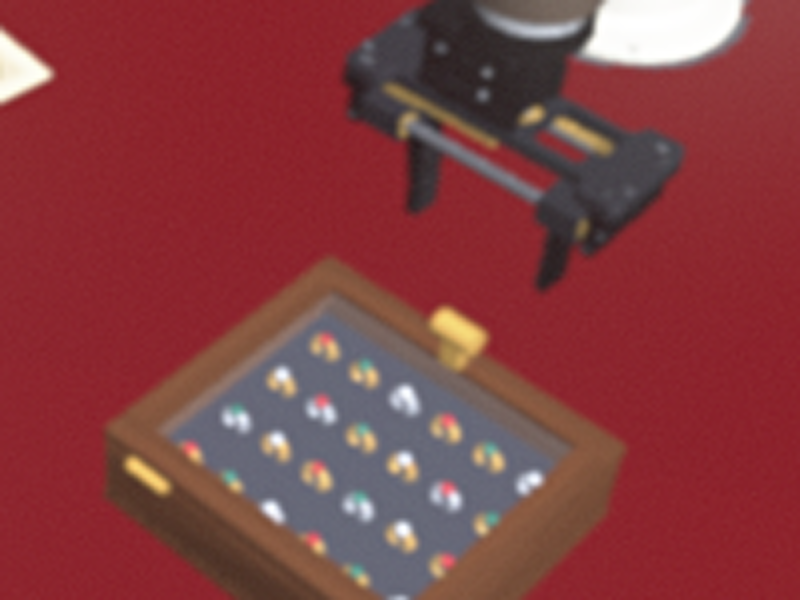

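Emit:
send_rows:
  commands:
    - {"xyz":[25,-2,-1],"rot":[0.2,0,0],"gripper":1}
    - {"xyz":[25,-1,-1],"rot":[0.2,0,0],"gripper":1}
    - {"xyz":[25,0,-1],"rot":[0,0,0],"gripper":1}
    - {"xyz":[17,0,0],"rot":[0,0,0],"gripper":1}
    - {"xyz":[6,0,0],"rot":[0,0,0],"gripper":0.5}

```text
time: 10.4
tool_pos: [0.4897, 0.2363, 0.0863]
tcp_rot: [125.7, 89.7, -139.4]
ft_force: [-0.7, 0.7, 0.6]
width: 0.084
```

Emit:
send_rows:
  commands:
    - {"xyz":[0,0,0],"rot":[0,0,0],"gripper":0.2}
    - {"xyz":[0,0,0],"rot":[0,0,0],"gripper":0.0}

```text
time: 10.6
tool_pos: [0.4912, 0.2386, 0.0893]
tcp_rot: [-68.2, 89.9, 26.8]
ft_force: [1.2, 0.1, 1.5]
width: 0.0703
```

```bash
python3 - <<'E'
from h import *
delta([.490,.242,.088],95.2)
s=manip.camera("scene"); up(s,350,210,450,285,8,"pics/d2.png")
E
```

```text
t 10.6 tcp [0.4912 0.2386 0.0893] rpy [-68.22  89.92  26.82] F [1.17 0.06 1.45] w 0.0703 J [  42.9   23.   -21.5    0.   -45.4 -127.9]
axes z [-0.088  0.996  0.   ] rv [-0.16  0.03  0.07] shift mm (tool axes now) [1.3 0.9 3.5]
```

View pics/d2.png

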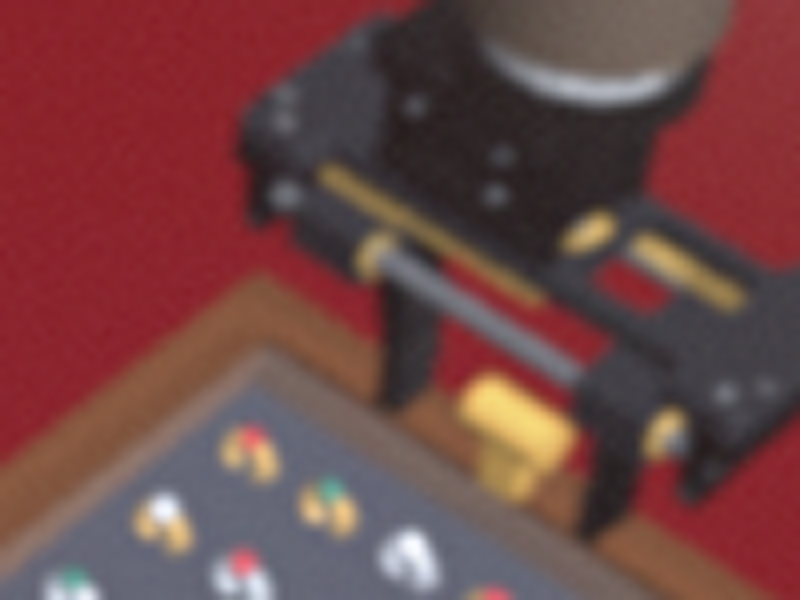

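Emit:
send_rows:
  commands:
    - {"xyz":[1,0,3],"rot":[0,0,0],"gripper":-0.1}
    - {"xyz":[0,0,0],"rot":[0,0,0],"gripper":-0.3}
    - {"xyz":[0,0,0],"rot":[0,0,0],"gripper":-0.6}
    - {"xyz":[0,0,0],"rot":[0,0,0],"gripper":-1}
    - {"xyz":[0,0,0],"rot":[0,0,0],"gripper":-1}
  squeeze: 25

```text
time: 11.15
tool_pos: [0.4901, 0.241, 0.0877]
tcp_rot: [165.5, 89.9, -99.4]
ft_force: [0.5, -3.0, 0.7]
width: 0.0291
```

Emit:
send_rows:
  commands:
    - {"xyz":[0,0,0],"rot":[0,0,0],"gripper":-1}
    - {"xyz":[0,0,0],"rot":[0,0,0],"gripper":-1}
    - {"xyz":[0,0,0],"rot":[0,0,0],"gripper":-1}

```text
time: 11.45
tool_pos: [0.4901, 0.2411, 0.0877]
tcp_rot: [158.4, 89.9, -106.5]
ft_force: [2.3, -5.4, 1.8]
width: 0.0295
```

```bash
python3 - <<'E'
from h import *
delta([.490,.242,.088],95.2)
s=manip.camera("scene"); up(s,350,210,450,285,8,"pics/d3.png")
r=np.hypot(200,40);a0=np.degrees(np.arctan2(40,200)); pr=(-200,40)
for th in range(5,50,5):
    a=np.radians(th); p=(-200*np.cos(a)+40*np.sin(a),200*np.sin(a)+40*np.cos(a)); print(th,"tool x",round(-(p[1]-pr[1]),1),"tool y",round(-(p[0]-pr[0]),1)); pr=p
E
```

```text
t 11.45 tcp [0.4901 0.2411 0.0877] rpy [ 158.4    89.92 -106.5 ] F [ 2.35 -5.45  1.77] w 0.0295 J [ 4.320e+01  2.320e+01 -2.150e+01  1.000e-01 -4.540e+01 -1.282e+02]
axes z [-0.089  0.996 -0.001] rv [-0.1  -0.08 -0.03] shift mm (tool axes now) [-0.3  0.   0.9]
5 tool x -17.3 tool y -4.2
10 tool x -16.8 tool y -5.7
15 tool x -16.3 tool y -7.2
20 tool x -15.6 tool y -8.6
25 tool x -14.8 tool y -9.9
30 tool x -13.9 tool y -11.2
35 tool x -12.8 tool y -12.3
40 tool x -11.7 tool y -13.4
45 tool x -10.5 tool y -14.4
```

View pics/d3.png

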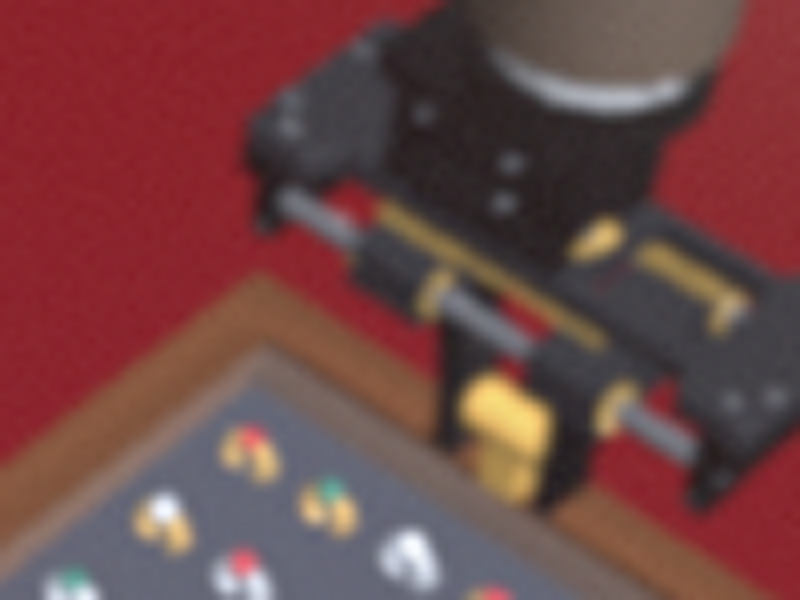

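Emit:
send_rows:
  commands:
    - {"xyz":[-8,-2,0],"rot":[0,0,0],"gripper":-1}
    - {"xyz":[-9,-2,0],"rot":[0,0,0],"gripper":-1}
    - {"xyz":[-8.5,-3,0],"rot":[0,0,0],"gripper":-1}
    - {"xyz":[-8.5,-3,0],"rot":[0,0,0],"gripper":-1}
    - {"xyz":[-8,-3.5,0],"rot":[0,0,0],"gripper":-1}

```text
time: 12.0
tool_pos: [0.5028, 0.2422, 0.1297]
tcp_rot: [118.1, 89.8, -146.9]
ft_force: [-0.5, -5.4, -2.4]
width: 0.0294
```

Emit:
send_rows:
  commands:
    - {"xyz":[-8,-3.5,0],"rot":[0,0,0],"gripper":-1}
    - {"xyz":[-8,-4.5,0],"rot":[0,0,0],"gripper":-1}
    - {"xyz":[-7.5,-4.5,0],"rot":[0,0,0],"gripper":-1}
    - {"xyz":[0,0,0],"rot":[0,0,0],"gripper":-1}

```text
time: 12.4
tool_pos: [0.5154, 0.2434, 0.154]
tcp_rot: [118.8, 89.9, -146.2]
ft_force: [-1.4, -6.3, -0.3]
width: 0.0297
```

```bash
python3 - <<'E'
from h import *
th=np.radians(20);cx=np.array([np.cos(np.radians(5.2)),np.sin(np.radians(5.2))])
H=np.array([.4901,.2411])+cx*.2
k=-.2*np.cos(th)+.04*np.sin(th);delta([*(H+cx*k),.048+.2*np.sin(th)+.04*np.cos(th)],95.2)
s=manip.camera("scene"); up(s,300,160,500,360,3.9,"pics/e1.png") if 0 else up(s,300,180,500,330,4,"pics/e1.png")
E
```

```text
t 12.4 tcp [0.5154 0.2434 0.154 ] rpy [ 118.76   89.85 -146.19] F [-1.4  -6.31 -0.34] w 0.0297 J [  41.6   20.8  -13.8   -0.   -55.6 -126.5]
axes z [-0.088  0.996 -0.001] rv [-0.15 -0.07 -0.13] shift mm (tool axes now) [ 0.  -0.3 -0. ]
```

View pics/e1.png

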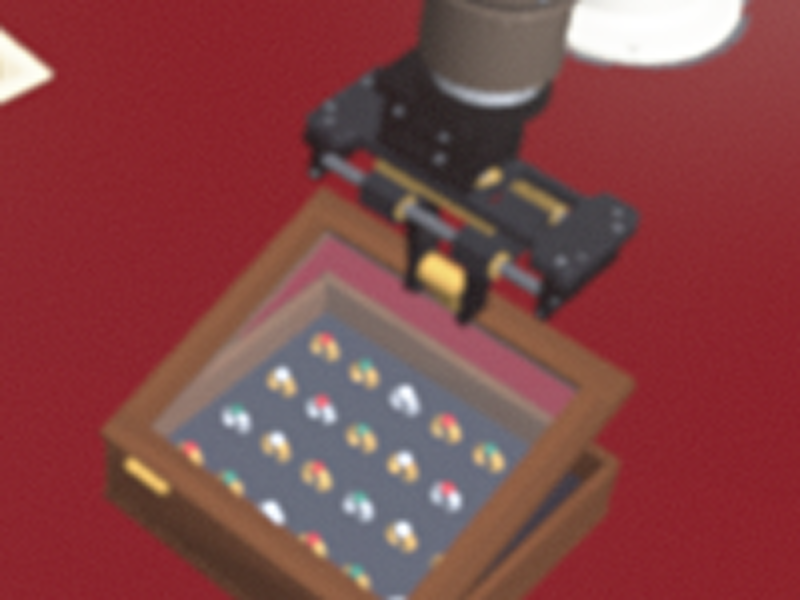

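Lid follows at 20°, with the pull seated between the pads. Continuing.

Emit:
send_rows:
  commands:
    - {"xyz":[-7.5,-5,0],"rot":[0,0,0],"gripper":-1}
    - {"xyz":[-7.5,-5,0],"rot":[0,0,0],"gripper":-1}
    - {"xyz":[-7,-5.5,0],"rot":[0,0,0],"gripper":-1}
    - {"xyz":[-7,-5.5,0],"rot":[0,0,0],"gripper":-1}
    - {"xyz":[-6.5,-6,0],"rot":[0,0,0],"gripper":-1}

```text
time: 12.95
tool_pos: [0.5427, 0.246, 0.1895]
tcp_rot: [128.1, 89.9, -136.8]
ft_force: [-1.0, -4.6, -1.0]
width: 0.0294
```

Emit:
send_rows:
  commands:
    - {"xyz":[-6.5,-6.5,0],"rot":[0,0,0],"gripper":-1}
    - {"xyz":[-6,-6.5,0],"rot":[0,0,0],"gripper":-1}
    - {"xyz":[-5.5,-7,0],"rot":[0,0,0],"gripper":-1}
    - {"xyz":[-5.5,-7,0],"rot":[0,0,0],"gripper":-1}
    - {"xyz":[-5,-7,0],"rot":[0,0,0],"gripper":-1}

```text
time: 13.45
tool_pos: [0.577, 0.2491, 0.2182]
tcp_rot: [144.9, 89.9, -120.0]
ft_force: [0.9, -5.0, -2.7]
width: 0.0296
```

Emit:
send_rows:
  commands:
    - {"xyz":[0,0,0],"rot":[0,0,0],"gripper":-1}
    - {"xyz":[0,0,0],"rot":[0,0,0],"gripper":-1}
    - {"xyz":[0,0,0],"rot":[0,0,0],"gripper":-1}

```text
time: 13.75
tool_pos: [0.5771, 0.2491, 0.2182]
tcp_rot: [-141.0, 90.0, -46.0]
ft_force: [-0.9, -5.0, -0.3]
width: 0.0297
```

```bash
python3 - <<'E'
from h import *
th=np.radians(45);cx=np.array([np.cos(np.radians(5.2)),np.sin(np.radians(5.2))]);cy=np.array([-cx[1],cx[0]])
H=np.array([.4901,.2411])+cx*.2
k=-.2*np.cos(th)+.04*np.sin(th);delta([*(H+cx*k),.048+.2*np.sin(th)+.04*np.cos(th)],95.2)
o,t,R=cur(); g=np.array([(t[:2]-H)@cx,t[2]+.008-.056]);print("lid angle",np.degrees(np.arctan2(g[1],-g[0]))-11.31,np.hypot(*g))
s=manip.camera("scene"); x0,y0=280,160; im=cv2.resize(s["color"][160:340,280:500,::-1],None,fx=3.5,fy=3.5)
for d,col in((39,(255,0,0)),(45,(0,255,0)),(51,(0,255,255))):
    a=np.radians(d)
    for b in(-.12,.12):
        h=H+cy*b; k=-.22*np.cos(a)+.012*np.sin(a); q=[*(h+cx*k),.056+.22*np.sin(a)+.012*np.cos(a)]
        u=(proj(s,q)-[x0,y0])*3.5+1.7; cv2.circle(im,tuple(int(i) for i in u),4,col,1)
cv2.imwrite("pics/e2.png",im)
c=manip.camera("top"); cv2.imwrite("pics/e3.png",c["color"][:,:,::-1])
E
```

```text
t 13.75 tcp [0.5771 0.2491 0.2182] rpy [-141.04   89.95  -45.96] F [-0.92 -5.   -0.32] w 0.0297 J [ 3.81e+01  2.30e+01 -4.00e-01  1.00e-01 -6.67e+01 -1.23e+02]
axes z [-0.089  0.996 -0.001] rv [-0.11 -0.04  0.03] shift mm (tool axes now) [ 0.5  0.5 -0.1]
lid angle 45.20321624722695 0.20406841019097835
```

View pics/e2.png

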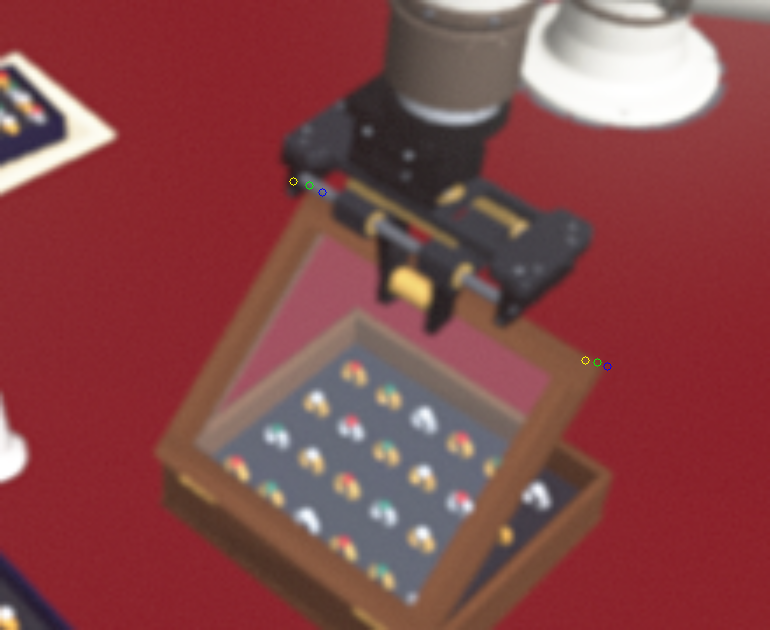

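View pics/e3.png

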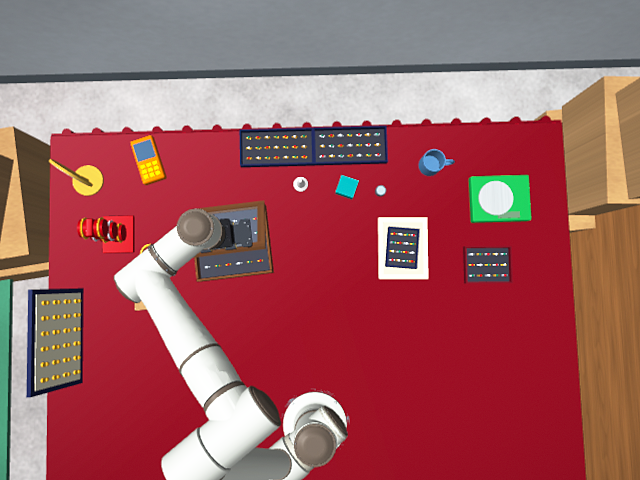

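Kinematics put the lid at 45.2°, and the image agrees to about 2°. The tray (403,248 in the top view) sits in the middle of the mat. Handing in.

```bash
python3 -c "
from rig import manip
print(manip.hand_in())"
```

```text
the job is handed in; nothing more can be done
None
```

I pushed the navy tray flat along the counter onto the cream mat and let go of it. Then I gripped the brass pull by its two ends and raised the lid. I handed the job in at about 14 s, with the arm still holding the lid open; the hand-in reports no verdict.

- **Tray:** after I backed away, the camera put its centre about 7 mm from the mat's centre, and its outline showed no sign of lifting or tipping. That was with the lid still shut.
- **Lid:** the arm's position puts it at 45.2°, and the overlay on the camera image agrees to about 2°. It was standing still, the fingers were 29.7 mm apart on the 30 mm pull, and the grip was set to 25 N. A steady sideways force of about 5 N showed at the wrist.
- **Other goods:** in the last top view the ring cone, gift box, loupe and wine tray are where they started. The arm partly hid the bangle and card box there, so I could not check those two; the gripper never went near them.
- **Disagreements:** the two cameras differed by about 4 mm on where the pull was. I took a value in between, and the grasp landed well.

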